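# Release a workpiece from the magnetic chuck: hold, off, wait, release, then slide it off

### The job

The blue steel workpiece is held on the magnetic chuck. Push the controller's lever from hold to its centre off notch and leave it there until the ammeter needle has fallen back to zero, and only then push it on into the release notch on the other side. With the lever left in release, slide the workpiece flat along the chuck onto the wooden unloading board until it lies square on the wood, a finger's width clear of the chuck, and leave the other tools where they are.

Things in the scene. Friction and masses are not known exactly. Their poses are not given: they have to be found in the camera images.
- lever (a joint): angle (rad) of the controller's upright changeover lever, which swings sideways (controller's y-z plane). +0.5 = hold (leans to +y, red dot), 0 = centre off (upright), -0.5 = release (leans to -y, green dot). Three notches: let go within 0.25 rad of 0 it snaps to 0, beyond that to the outer notch. About 5 N sideways at the knob pushes it over. End stops at 0.55 either way.
- lever_knob (a point): centre of the black ball knob (36 mm diameter) on top of the lever, 130 mm from the pivot: 220 mm above the bench at centre off, about 204 mm high and 62 mm to the side in an outer notch. A 12 mm steel rod runs from it down to the pivot. Its z axis points along the lever, away from the pivot.
- controller: chuck controller: green box, aluminium top, 220 (x) by 160 (y) by 100 mm high, fixed to the bench; origin at the centre of its underside, z up. The lever's pivot is at x -55, y 0, z 90 mm, its axis along x. The ammeter lies flat on top in the +x half; nothing on the box but the lever is higher than 116 mm.
- needle (a joint): angle (rad) of the black pointer of the white ammeter face on top of the controller: chuck current. About +0.8 with the chuck holding (red mark, to the controller's +y), 0 at zero (pointing along the controller's +x), -0.8 with the lever in release (green mark). It lags the lever: after switching off it takes about 5 s to fall to zero.
- station: fixed bed 160 (x) by 320 (y) mm, flat top 65 mm above the bench; origin at the centre of its underside. y -45 to +160 mm of the top is the magnetic chuck (steel, brass stripes), y -45 to -160 mm the light wooden unloading board, flush with it. A fence at x 80 to 88 mm stands 11 mm above the top, a dark wooden lip at y -160 to -170 mm 12 mm; the other two edges are open.
- workpiece_center (a point): centre (half-way up) of the blue steel workpiece, a loose bar 100 (x) by 40 (y) by 25 mm high, 0.6 to 0.9 kg, lying flat on the chuck with its long side roughly across the bed (along the station's x). Axes along its sides.
- v_block: bystander: dark steel V-block 60 by 45 by 45 mm; origin at the centre of its underside
- coolant_bottle: bystander: white bottle with red cap, 64 mm diameter, 165 mm tall; origin at the centre of its underside
- wrench: bystander: open-ended wrench 190 mm long lying on the bench; origin under its middle
- chip_brush: bystander: chip brush 200 mm long lying on the bench; origin under its middle
- dial_stand: bystander: dial indicator on a post and square base, 60 mm base, 200 mm tall; origin at the centre of its underside
- try_square: bystander: small steel try square, 110 mm stock and 75 mm blade; origin under the middle of the stock
Not all that is in view belongs to the job. Of the things shaped like the part that bears workpiece_center, the blue one is meant.

How it is judged:
On the way, in this order (a step that is already met when the one before it is completed fails the run):
1. the lever stands in the centre off notch and the needle has fallen to zero (value of joint lever between -0.15 and 0.15 rad and value of joint needle between -0.08 and 0.08 rad), for 0.5 s.
2. the lever has been pushed into the release notch (value of joint lever below -0.42 rad), for 0.2 s.
3. the workpiece lies on the wooden board, clear of the chuck (y of workpiece_center in the frame of station below -0.078 m and value of joint lever below -0.42 rad), for 0.2 s.
At the end, for the whole second after the job is handed in: The lever rests in the release notch (beyond -0.42 rad) and the workpiece lies flat and still on the wooden board: its centre 78 to 145 mm from the station's origin towards -y (some 13 mm or more clear of the chuck), within 34 mm of the bed's centre line, and square to the bed within 0.25 rad (all of step 3 and y of workpiece_center in the frame of station above -0.145 m and x of workpiece_center in the frame of station between -0.034 and 0.034 m and z of workpiece_center in the frame of station between 0.073 and 0.081 m and angle between the x axis of workpiece_center and the x axis of station, either way round below 0.25 rad and linear speed of workpiece below 0.01 m/s); the robot touches nothing.
It fails at once if the lever pushed towards release (beyond -0.2 rad) while the needle still shows holding current (above 0.15 rad) (value of joint lever below -0.2 rad and value of joint needle above 0.15 rad).
It fails at once if the workpiece moved (over 12 mm) while the lever is not in release (distance of workpiece_center from where it was at the start of the episode above 0.012 m and value of joint lever above -0.35 rad).
It fails at once if the workpiece lifted (over 15 mm) or tipped (over 0.3 rad) instead of slid flat (z of workpiece_center in the frame of station above 0.0925 m or angle between workpiece_center's own z axis and vertical above 0.3 rad).
It fails at once if another tool moved by more than 25 mm (distance of any of v_block, coolant_bottle, wrench, chip_brush, dial_stand, try_square from where it was at the start of the episode above 0.025 m).
It also fails if it takes over 64 s, if anything falls off the work surface, if the arm or the gripper's body presses on something with over 40 N, if the wrist force passes 120 N, or if a joint passes its speed limit or range.

### The arm

A 6-joint arm with a two-finger parallel gripper is mounted at the origin on the work surface. World frame = base frame: x ahead of the robot, y to its left, z up, the work surface at z = 0. Lengths are in m, angles in rad, forces in N, time in s.
With the tool pointing down it reaches from about 0.35 to 0.975 m from the base axis. Payload 4.9 kg.
Tool frame: the origin (TCP) lies on the centre line of the jaws, within the pads' length; the fingertips stand 25 mm ahead of it and the grasp point (between the pads) lies 6 mm ahead of it (tip_reach is the z of the fingertips in the tool frame, in m); z points along the fingers, y is the direction in which the jaws open and shut (so a half turn about z gives the same grasp; the last joint's range is limited). The gripper opens to 85 mm and grips with 20 to 120 N. Pads are 22 mm wide; open, the fingers measure 114 mm over their backs; the gripper's body (76 mm by 85 mm) begins 54 mm behind the grasp point. The pads swing forward as they close: fully open they stand 13 mm farther back than shut.
Start: joints at [1.143, 0.053, 1.613, -0, 1.476, -0.119], TCP at [0.19, 0.595, 0.256] pointing down, gripper open.
Joint ranges: [-3.01, 3.01], [-1.01, 2.22], [0.06, 2.58], [-1.02, 4.17], [0.09, 2.62], [-3.14, 3.14]. Speed limits (rad/s): [2.57, 2.57, 3.14, 3.14, 3.14, 3.14].

### API

Orientations are given as [roll, pitch, yaw] about the fixed x, y, z axes, in that order (R = Rz(yaw) Ry(pitch) Rx(roll)).
In Python, from plant import sense, read_camera, close_job, tip_reach gives the robot as it stands.
- The arm moves only by the shell command python3 -m pendant 'ROWS' [FORCE]. ROWS is JSON, a list of rows, each a list of 7 numbers: the turn, a rotation vector about the world's x, y, z in rad, then the shift along the world's x, y, z in m, then the opening, from 0 (shut) to 1 (fully open). In form: [[wx, wy, wz, dx, dy, dz, grip], ...]. A call has exactly 5 rows; each row is the pose to reach, as a shift and turn from the pose commanded when the call began; what a row does not reach only later rows make up. A row lasts 1/8 s, in which the tool goes at most 62.5 mm and 10.7 degrees, less where a joint would pass 70% of its speed; a pose out of reach is approached as far as the arm can. A call with a gripper value outside its range is refused whole. The fingers move at their own pace and stop on an object; FORCE is the grip in N (left out, the last holds). Time passes only in rows, so rows that repeat a pose let the fingers close, or fill a call up. It gives the time, the measured TCP pose, the force and the opening at its end, in the units of the state.
- sense(): the state, without advancing time (a new reading comes with each control period).
- read_camera(name): name is "side" or "top"; returns a dict with "image" (384x512x3 uint8, blue, green, red), "fx", "fy", "cx", "cy" (pixels), "dist" ([k1, k2, p1, p2, k3] as OpenCV has them; the pictures are not rectified), "position" and "attitude" of the camera in the world. Camera axes: x right, y up, looking along -z (the intrinsics and any distortion apply to the point x, -y, -z); pixel columns grow to the right and rows downward; lengths in m; the calibration is good to about 2 mm. A picture is of the moment at which its call begins. There is no depth.
- close_job(): hands the job in, once; it reports no verdict.
The state is a dict: "time_s": time; "joints": joint angles; "qvel": joint speeds; "tau": joint torques, N m; "tool_pos": TCP position; "ee_rot": TCP orientation; "force": force on the tool from outside, world axes, zero at the start; "wrist_torque": the same for the moment, N m; "grip_width": finger opening in m.
Only numpy, scipy, OpenCV 4.12 (cv2) and the standard library are available. Lean on these libraries where they do the work, as an engineer would, in place of code of your own. Each camera call takes 0.05 s, during which the arm holds its last target.

## Working session

There is one attempt and no reset: what is moved stays moved. The work goes in short steps, Python scripts to look and compute and a shell command to move; the robot and the scene stay as the last step left them, time stands still between calls to the robot, and variables do not carry over. Pictures are saved under pics/ and viewed, and the job is handed in when it is done.

```bash
ls; mkdir -p pics
python3 - <<'E'
from plant import *
import cv2
s=sense();print({k:s[k] for k in('time_s','tool_pos','ee_rot','force','grip_width')},tip_reach)
for n in('side','top'):
    c=read_camera(n);cv2.imwrite(f'pics/{n}0.png',c['image']);print({k:v for k,v in c.items() if k!='image'})
E
```

```text
pics
{'time_s': 0.0, 'tool_pos': array([0.18970865, 0.59491221, 0.25505968]), 'ee_rot': array([-3.13953897e+00, -2.30368621e-04,  2.83283194e+00]), 'force': array([ 0.2983873 , -0.01978351,  0.62360654]), 'grip_width': 0.08542207012998693} 0.025
{'fx': 425.2627001190988, 'fy': 425.2627001190988, 'cx': 260.46416358554995, 'cy': 191.37319212532628, 'dist': array([-0.13051692,  0.        ,  0.        ,  0.        ,  0.        ]), 'position': array([-0.06675378, -0.60331657,  1.13531301]), 'attitude': array([ 0.73788954,  0.02014669, -0.72672996])}
{'fx': 464.59427946285257, 'fy': 464.59427946285257, 'cx': 258.9353792441407, 'cy': 181.42394843122216, 'dist': array([-0.02674713,  0.        ,  0.        ,  0.        ,  0.        ]), 'position': array([0.29356272, 0.10409407, 1.46976735]), 'attitude': array([ 1.89402359e-01, -1.22280103e-03, -1.57832417e+00])}
```

View pics/side0.png

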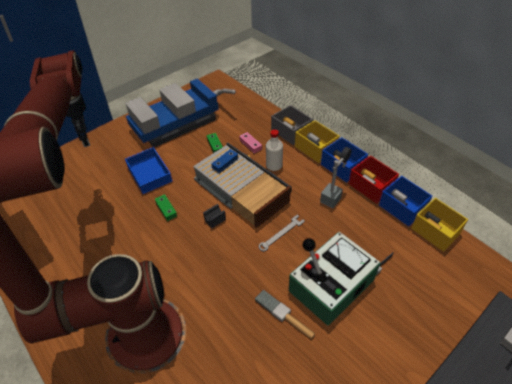

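View pics/top0.png

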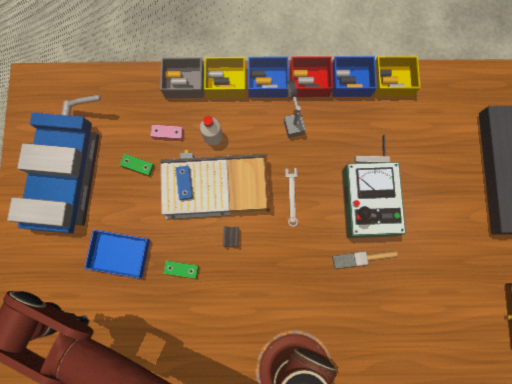

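Top view: image up is world +x and image right is −y. The blue bar is at about (184,183), the bed spans (160–268, 155–217), and the controller is at about (375,200). I'll write the helpers next and zoom in.

```bash
cat > h.py <<'E'
import numpy as np,cv2
from scipy.spatial.transform import Rotation as R
from plant import *
def KD(c): return np.array([[c['fx'],0,c['cx']],[0,c['fy'],c['cy']],[0,0,1]]),np.array(c['dist'])
def Rw(c): return R.from_euler('xyz',c['attitude']).as_matrix()@np.diag([1,-1,-1.])
def ray(c,uv):
    K,D=KD(c);p=cv2.undistortPoints(np.array(uv,float).reshape(-1,1,2),K,D).reshape(-1,2)
    d=np.c_[p,np.ones(len(p))]@Rw(c).T;return np.array(c['position']),d
def onz(c,uv,z):
    o,d=ray(c,uv);return o+d*((z-o[2])/d[:,2])[:,None]
def tri(c1,u1,c2,u2):
    o1,d1=ray(c1,u1);o2,d2=ray(c2,u2);out=[]
    for a,b in zip(d1,d2):
        s=np.linalg.lstsq(np.c_[a,-b],o2-o1,rcond=None)[0];p,q=o1+a*s[0],o2+b*s[1];out.append(np.r_[(p+q)/2,np.linalg.norm(p-q)])
    return np.array(out)
def proj(c,P):
    K,D=KD(c);M=Rw(c).T;return cv2.projectPoints(np.array(P,float).reshape(-1,3),cv2.Rodrigues(M)[0],-M@np.array(c['position']),K,D)[0].reshape(-1,2)
def crop(c,x0,y0,x1,y1,s,name):
    cv2.imwrite(name,cv2.resize(c['image'][y0:y1,x0:x1],None,fx=s,fy=s,interpolation=cv2.INTER_CUBIC))
E
python3 - <<'E'
from h import *
import pickle
t=read_camera('top');s=read_camera('side');pickle.dump((t,s),open('c0.pkl','wb'))
a=cv2.resize(t['image'][145:225,150:280],None,fx=6,fy=6,interpolation=cv2.INTER_CUBIC);cv2.imwrite('pics/ta.png',a)
crop(t,330,130,420,275,4,'pics/tb.png');crop(s,185,120,300,230,5,'pics/sa.png');crop(s,245,220,400,345,5,'pics/sb.png')
E
```

```text
(no output)
```

View pics/ta.png

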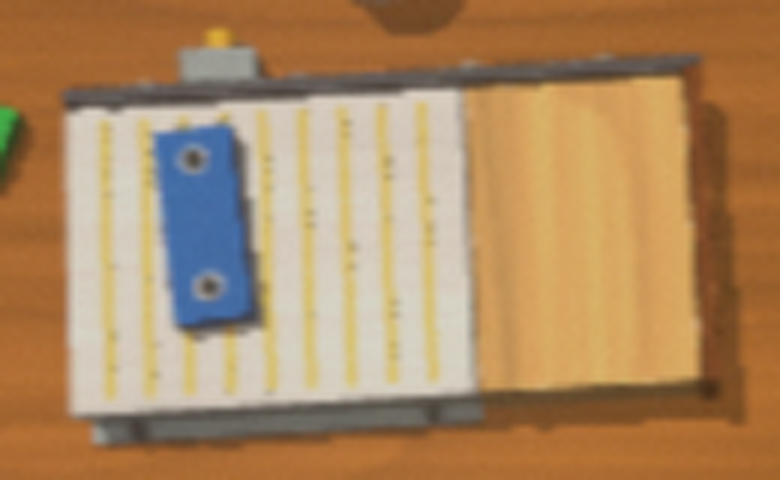

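View pics/tb.png

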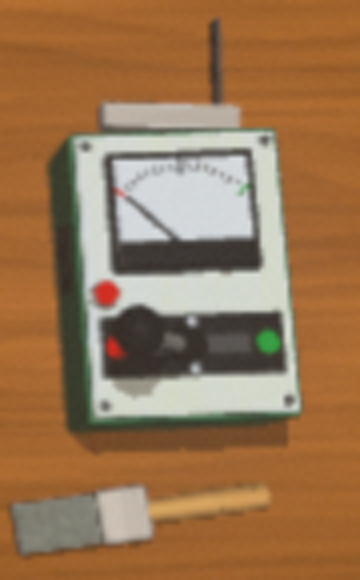

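View pics/sa.png

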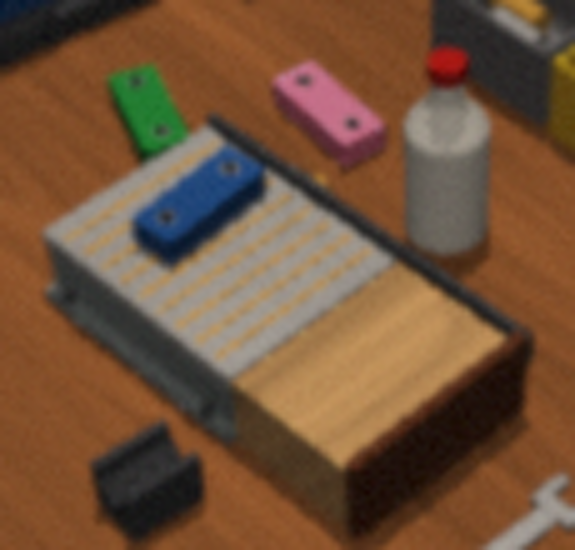

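View pics/sb.png

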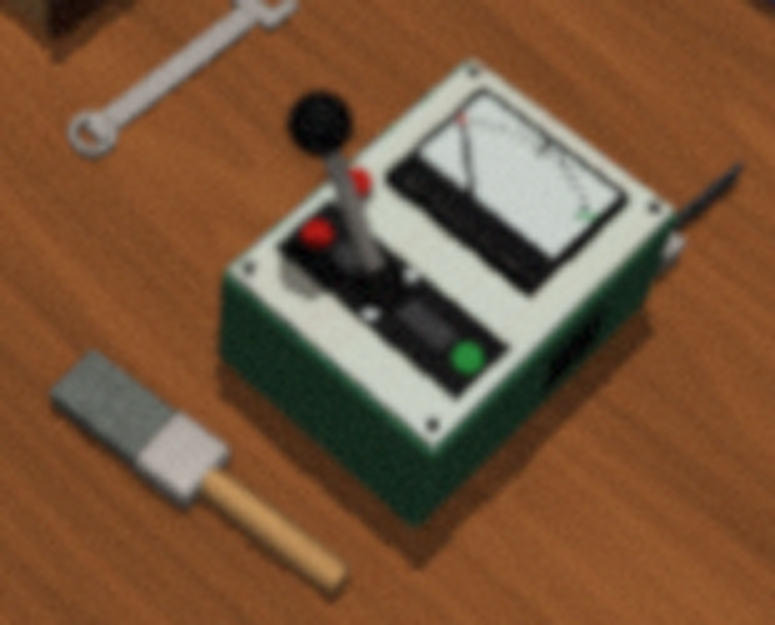

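Estimated crop pixels for the knob, the workpiece's holes, the bed corners and the controller's screws are read from both views. Next I triangulate them.

Run:
```python
from h import *
import pickle
np.set_printoptions(precision=4,suppress=True)
t,s=pickle.load(open('c0.pkl','rb'))
f=lambda p,o,k:(np.array(p,float)+.5)/k-.5+np.array(o)
names='knob h1 h2 chuckFL(-x+y) woodFR(-x-y) lineF lineB screw++ screw+- screw-+ screw-- reddot greendot needletip needlebase'.split()
T=np.r_[f([(139,333)],(330,130),4),f([(193,159),(209,287),(72,414),(700,381),(477,392),(465,92)],(150,145),6),f([(85,147),(265,140),(105,405),(289,400),(115,348),(269,342),(122,194),(178,240)],(330,130),4)]
S=np.r_[f([(320,123)],(245,220),5),f([(230,167),(167,217),(47,233),(347,465),(235,378),(393,263)],(185,120),5),f([(474,72),(653,208),(248,268),(432,424),(317,234),(467,357),(463,124),(473,188)],(245,220),5)]
P=tri(t,T,s,S)
for n,p in zip(names,P):print(n,p)
d=P[1]-P[2];print('wp',(P[1]+P[2])/2,'yaw',np.arctan2(d[1],d[0]))
d=P[6]-P[5];print('station line yaw',np.arctan2(d[1],d[0]))
d=P[3]-P[4];print('front edge yaw',np.arctan2(-d[0],d[1]))
c=P[7:11,:3].mean(0);d=P[7:9].mean(0)-P[9:11].mean(0);print('ctrl',c,np.arctan2(d[1],d[0]))
d=P[7]-P[8]+P[9]-P[10];print(np.arctan2(-d[0],d[1]))
q=onz(t,f([(68,106),(72,414),(700,381),(683,78),(477,392),(465,92)],(150,145),6),.065);print(q)
```

```text
knob [ 0.4469 -0.1878  0.2074  0.0025]
h1 [0.5921 0.3338 0.0924 0.002 ]
h2 [0.5267 0.3243 0.0918 0.0022]
chuckFL(-x+y) [0.4675 0.3965 0.0634 0.0043]
woodFR(-x-y) [0.4803 0.078  0.0737 0.0033]
lineF [0.4769 0.1906 0.0677 0.0047]
lineB [0.6308 0.1988 0.0673 0.0005]
screw++ [ 0.6006 -0.178   0.1023  0.0016]
screw+- [ 0.604  -0.3139  0.1031  0.0007]
screw-+ [ 0.4053 -0.1835  0.1027  0.0002]
screw-- [ 0.4081 -0.3193  0.1048  0.0009]
reddot [ 0.4485 -0.1935  0.1029  0.0024]
greendot [ 0.4505 -0.3061  0.108   0.0004]
needletip [ 0.5624 -0.2022  0.1104  0.001 ]
needlebase [ 0.5258 -0.2398  0.1218  0.0023]
wp [0.5594 0.3291 0.0921 0.0021] yaw 0.14476488318028843
station line yaw 0.05315014674600214
front edge yaw 0.04019165489581059
ctrl [ 0.5045 -0.2487  0.1032] 0.02791812276348883
0.022577909428083506
[[0.6257 0.4044 0.065 ]
 [0.4654 0.3972 0.065 ]
 [0.48   0.0787 0.065 ]
 [0.6382 0.0858 0.065 ]
 [0.4752 0.1919 0.065 ]
 [0.6316 0.1988 0.065 ]]
```

```bash
python3 -m pendant '[[0,0,0.07,0.035,-0.05,0,0],[0,0,0.14,0.07,-0.10,0,0],[0,0,0.21,0.105,-0.15,0,0],[0,0,0.28,0.14,-0.20,0,0],[0,0,0.33,0.175,-0.25,0,0]]' 40
python3 -m pendant '[[0,0,0,0.01,-0.06,0,0],[0,0,0,0.02,-0.12,0,0],[0,0,0,0.03,-0.18,0,0],[0,0,0,0.04,-0.24,0,0],[0,0,0,0.05,-0.30,0,0]]'
python3 -m pendant '[[0,0,0,0.01,-0.05,0,0],[0,0,0,0.02,-0.10,0,0],[0,0,0,0.033,-0.15,0,0],[0,0,0,0.033,-0.165,-0.02,0],[0,0,0,0.033,-0.165,-0.045,0]]'
python3 - <<'E'
from h import *
s=sense();print({k:s[k] for k in('time_s','tool_pos','ee_rot','force','grip_width')})
crop(read_camera('top'),310,130,430,275,4,'pics/t1.png');crop(read_camera('side'),245,180,400,320,5,'pics/s1.png')
E
```

```text
time_s: 0.82
tool_pos: [0.3656, 0.3437, 0.2563]
ee_rot: [3.141, 0.0, -3.118]
force: [0.9, 0.5, -0.4]
grip_width: 0.0001
time_s: 1.45
tool_pos: [0.4148, 0.0436, 0.2564]
ee_rot: [-3.142, 0.001, -3.12]
force: [0.5, -0.1, -0.3]
grip_width: 0.0001
time_s: 2.08
tool_pos: [0.4482, -0.1212, 0.2113]
ee_rot: [-3.141, 0.001, -3.123]
force: [-0.1, 0.7, 0.1]
grip_width: 0.0005
{'time_s': 2.075, 'tool_pos': array([ 0.4482202 , -0.12120422,  0.21128146]), 'ee_rot': array([-3.14092545e+00,  1.13447808e-03, -3.12312225e+00]), 'force': array([-0.05583004,  0.67576416,  0.06820063]), 'grip_width': 0.00046563406326589424}
```

View pics/t1.png

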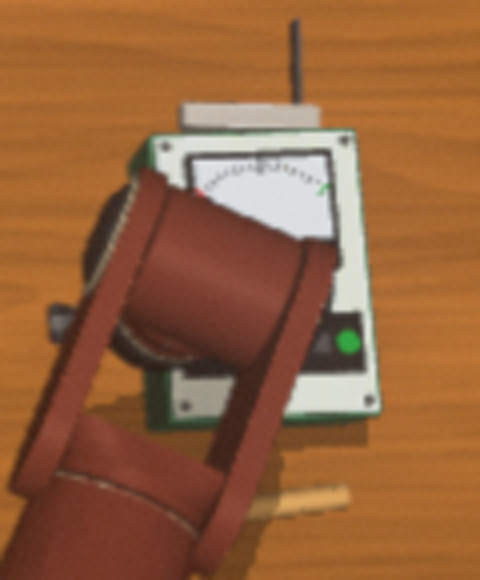

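View pics/s1.png

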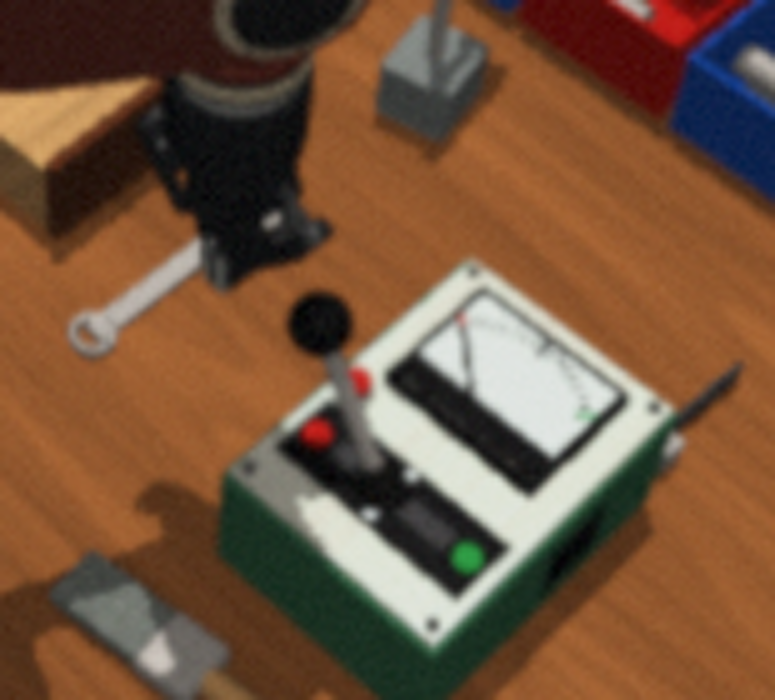

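The side view shows the shut fingers standing on the +y side of the knob, which is at crop (320,323). The needle is on the red mark. Now I push in small steps.

```bash
python3 -m pendant '[[0,0,0,0,-0.02,0,0],[0,0,0,0,-0.035,0,0],[0,0,0,0,-0.05,0,0],[0,0,0,0,-0.06,0,0],[0,0,0,0,-0.07,0,0]]'
python3 - <<'E'
from h import *
crop(read_camera('side'),245,180,400,320,5,'pics/s2.png')
E
```

```text
time_s: 2.8
tool_pos: [0.4495, -0.1897, 0.2148]
ee_rot: [-3.142, 0.005, -3.12]
force: [-1.5, 3.2, 12.7]
grip_width: 0.0002
```

View pics/s2.png

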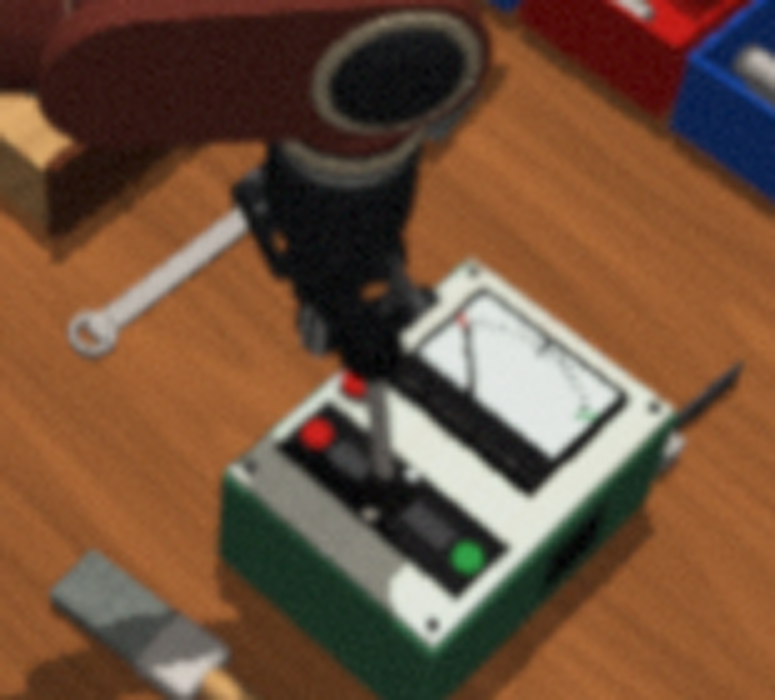

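The knob is pressing up on the fingers (12 N in z). I'll back off to see where the lever stands.

```bash
python3 -m pendant '[[0,0,0,0,0.015,0,0],[0,0,0,0,0.03,0,0],[0,0,0,0,0.045,0,0],[0,0,0,0,0.045,0.008,0],[0,0,0,0,0.045,0.008,0]]'
python3 - <<'E'
from h import *
crop(read_camera('side'),245,180,400,320,5,'pics/s3.png')
E
```

```text
time_s: 3.48
tool_pos: [0.4485, -0.1446, 0.2205]
ee_rot: [-3.14, 0.002, -3.12]
force: [0.3, -0.6, 0.6]
grip_width: 0.0002
```

View pics/s3.png

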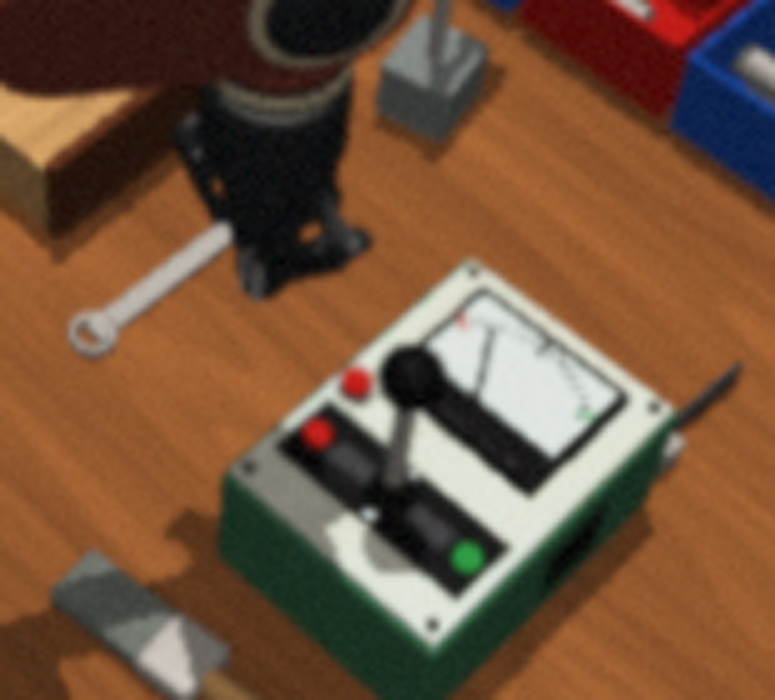

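The lever has snapped to upright, with the knob at crop (412,376), and the needle is falling. I'll hold position and wait.

```bash
for i in 1 2 3 4 5 6 7 8 9; do python3 -m pendant '[[0,0,0,0,0,0,0],[0,0,0,0,0,0,0],[0,0,0,0,0,0,0],[0,0,0,0,0,0,0],[0,0,0,0,0,0,0]]' | head -1; done
python3 - <<'E'
from h import *
s=read_camera('side');crop(s,245,180,400,320,5,'pics/s4.png');o=(np.array([412,376])+.5)/5-.5+[245,180]
print(onz(s,o,.22), proj(s,[.4495,-.25,.22]),o)
E
```

```text
time_s: 4.15
time_s: 4.78
time_s: 5.4
time_s: 6.02
time_s: 6.65
time_s: 7.28
time_s: 7.9
time_s: 8.52
time_s: 9.15
[[ 0.45191691 -0.24921581  0.22      ]] [[326.58620673 255.5229917 ]] [327.  254.8]
```

View pics/s4.png

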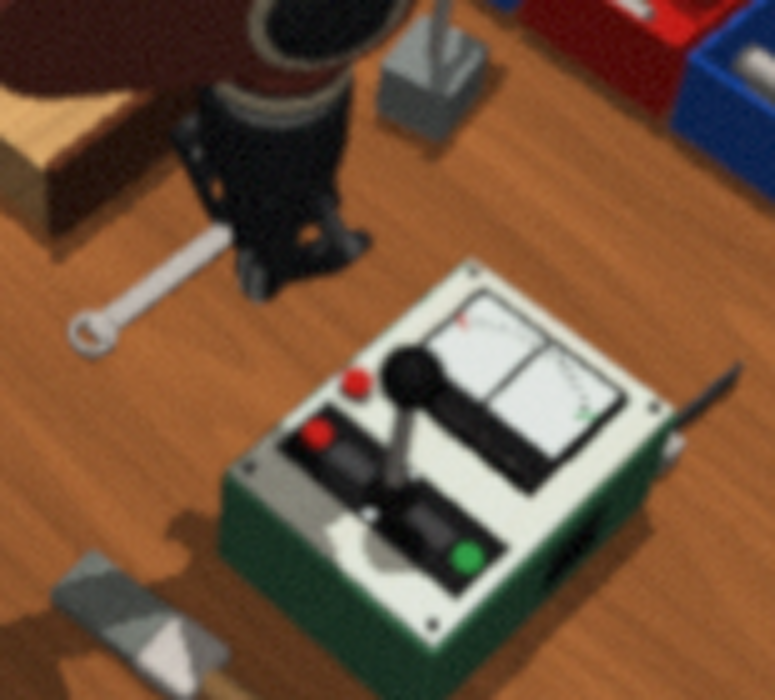

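The needle is on the zero mark, with its tip at about (548,345). I'll wait a little longer, then push to release.

```bash
for i in 1 2 3; do python3 -m pendant '[[0,0,0,0,0,0,0],[0,0,0,0,0,0,0],[0,0,0,0,0,0,0],[0,0,0,0,0,0,0],[0,0,0,0,0,0,0]]' | head -1; done
python3 -m pendant '[[0,0,0,0.001,-0.03,0,0],[0,0,0,0.002,-0.06,0,0],[0,0,0,0.002,-0.075,0,0],[0,0,0,0.002,-0.09,0,0],[0,0,0,0.003,-0.10,0,0]]'
python3 -m pendant '[[0,0,0,0,-0.01,0,0],[0,0,0,0,-0.02,0,0],[0,0,0,0,-0.025,0,0],[0,0,0,0,-0.025,0,0],[0,0,0,0,-0.015,0,0]]'
python3 - <<'E'
from h import *
crop(read_camera('side'),245,180,400,320,5,'pics/s5.png')
E
```

```text
time_s: 9.82
time_s: 10.45
time_s: 11.08
time_s: 11.7
tool_pos: [0.4508, -0.2446, 0.2195]
ee_rot: [3.141, -0.001, -3.12]
force: [-2.5, 3.7, 1.2]
grip_width: -0.0001
time_s: 12.32
tool_pos: [0.4509, -0.2595, 0.2193]
ee_rot: [3.141, -0.0, -3.121]
force: [0.3, 0.4, -0.4]
grip_width: 0.0001
```

View pics/s5.png

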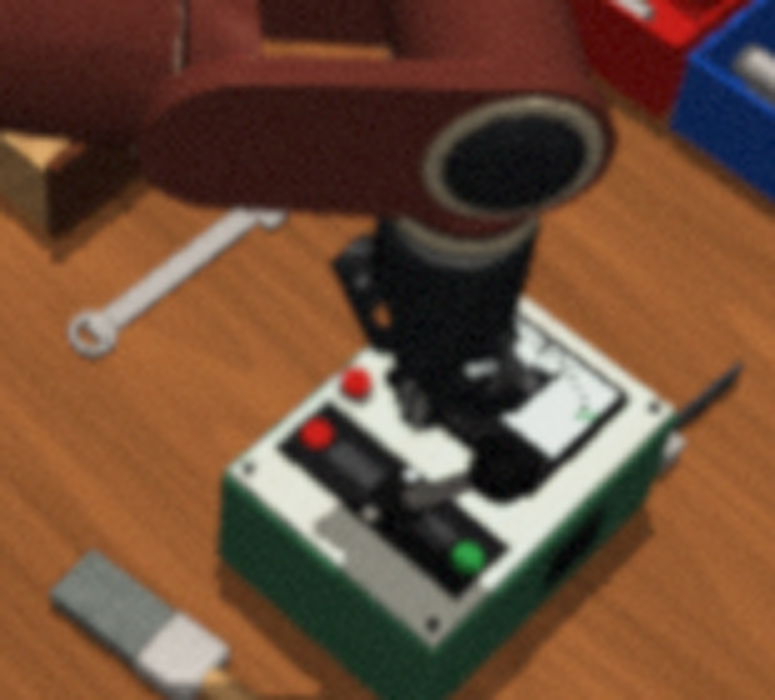

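The lever leans to the green side with the knob at crop (505,470), and the force on the tool is back to zero. I'll retreat, open the gripper and head for above the workpiece.

```bash
python3 -m pendant '[[0,0,0,0,0.03,0,0],[0,0,0,0,0.06,0.02,0],[0,0,0.03,0.005,0.12,0.02,0],[0,0,0.06,0.01,0.18,0.02,0],[0,0,0.09,0.02,0.24,0.02,0.5]]' 40
python3 -m pendant '[[0,0,0.03,0.02,0.058,0,1],[0,0,0.034,0.04,0.116,0,1],[0,0,0.034,0.055,0.174,0,1],[0,0,0.034,0.07,0.232,0,1],[0,0,0.034,0.085,0.29,0,1]]'
python3 - <<'E'
from h import *
t=read_camera('top');s=read_camera('side')
print(onz(t,[[209,121]],.165),onz(t,[[294,90],[294,123]],.1))
cv2.imwrite('pics/t6.png',t['image']);crop(s,185,80,400,290,3.5,'pics/s6.png')
E
```

```text
time_s: 13.0
tool_pos: [0.4705, -0.0173, 0.2396]
ee_rot: [-3.141, 0.001, -3.029]
force: [-0.5, -0.4, 0.5]
grip_width: 0.017
time_s: 13.62
tool_pos: [0.5556, 0.2731, 0.2395]
ee_rot: [-3.142, 0.001, -2.995]
force: [1.3, -0.8, 1.3]
grip_width: 0.0853
[[0.72527741 0.24579077 0.165     ]] [[ 0.84611549 -0.01128038  0.1       ]
 [ 0.73845421 -0.00887141  0.1       ]]
```

View pics/s6.png

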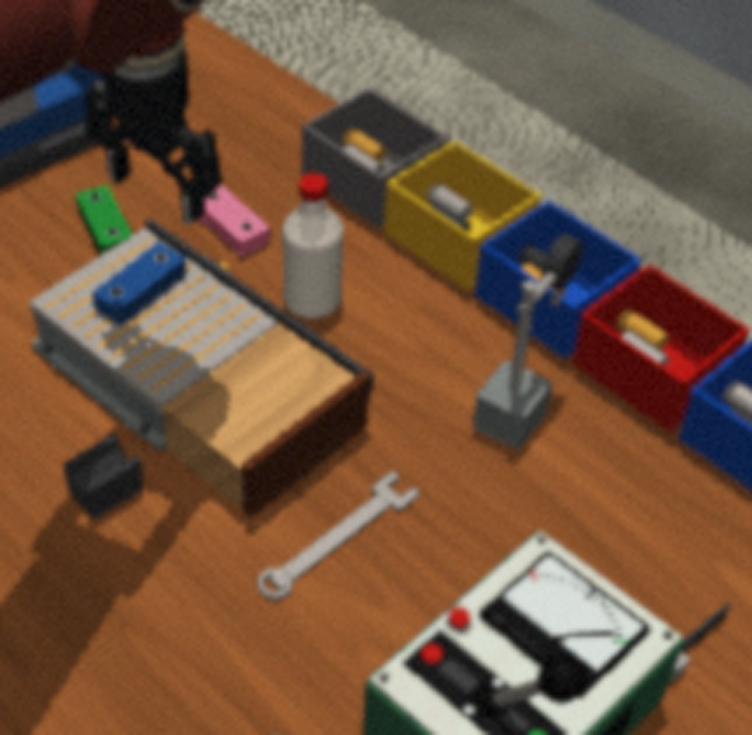

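View pics/t6.png

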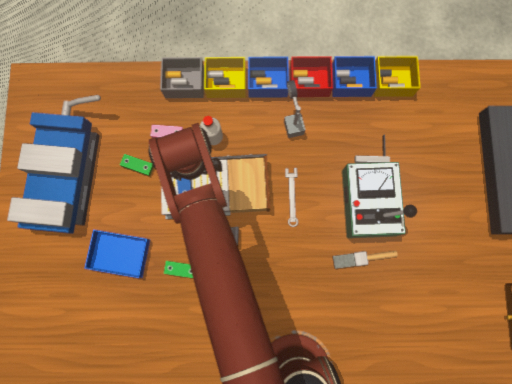

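The needle is at the green mark, the lever is in release, and the other tools are undisturbed. Next: go over the bar, descend and grip gently.

```bash
python3 -m pendant '[[0,0,0,0.003,0.056,0,1],[0,0,0,0.003,0.056,-0.05,1],[0,0,0,0.003,0.056,-0.10,1],[0,0,0,0.003,0.056,-0.13,1],[0,0,0,0.003,0.056,-0.1465,1]]' 25
python3 - <<'E'
from h import *
crop(read_camera('side'),185,80,300,200,5,'pics/s7.png')
E
```

```text
time_s: 14.35
tool_pos: [0.5575, 0.3259, 0.0906]
ee_rot: [-3.141, -0.003, -2.996]
force: [0.4, 0.2, 0.1]
grip_width: 0.0852
```

View pics/s7.png

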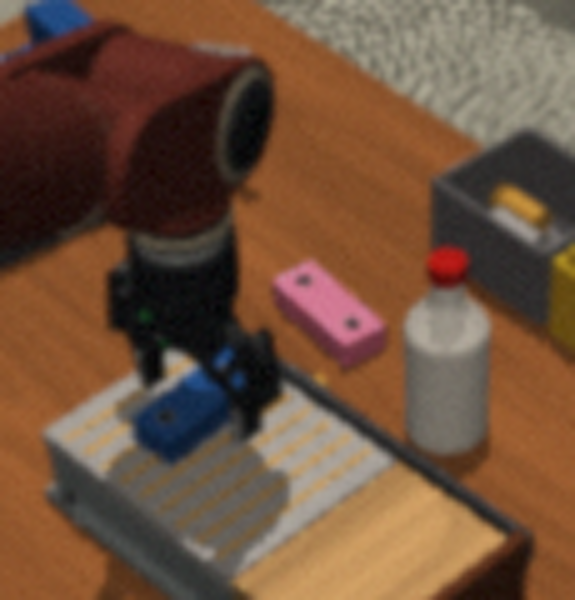

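The jaws straddle the bar. I'll raise 3 mm and close.

```bash
python3 -m pendant '[[0,0,0,0,0,0.003,0.8],[0,0,0,0,0,0.003,0.6],[0,0,0,0,0,0.003,0.4],[0,0,0,0,0,0.003,0.35],[0,0,0,0,0,0.003,0.35]]' 25
```

```text
time_s: 15.02
tool_pos: [0.5604, 0.3291, 0.0995]
ee_rot: [3.136, 0.005, -2.997]
force: [-0.8, 6.0, 4.8]
grip_width: 0.0393
```

```bash
python3 -m pendant '[[0,0,0,0,-0.005,0,0.35],[0,0,0,0,-0.01,0,0.35],[0,0,0,0.001,-0.015,0,0.35],[0,0,0,0.001,-0.02,0,0.35],[0,0,0,0.001,-0.025,0,0.35]]'
python3 - <<'E'
from h import *
s=sense();print(s['force'],s['wrist_torque'],s['tool_pos'])
crop(read_camera('side'),185,80,300,200,5,'pics/s8.png')
E
```

```text
time_s: 15.65
tool_pos: [0.5617, 0.3044, 0.0994]
ee_rot: [3.135, 0.007, -2.996]
force: [0.0, 7.8, 3.0]
grip_width: 0.0395
[0.01958012 7.75654824 2.99858302] [1.37786152 0.05097109 0.05903823] [0.56171695 0.30444799 0.09944339]
```

View pics/s8.png

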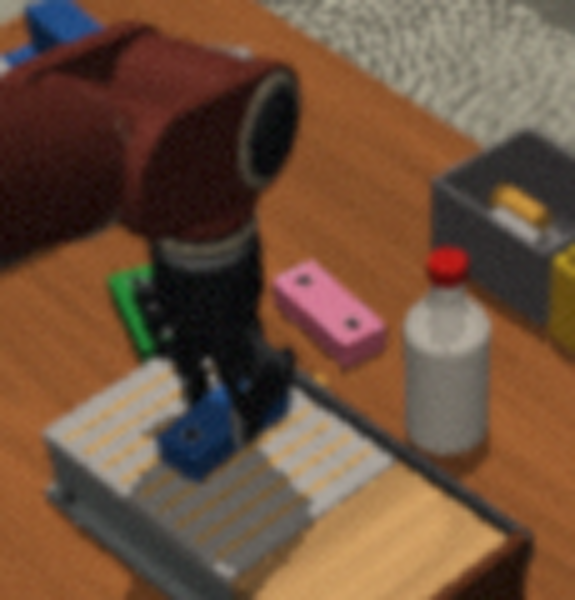

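The bar is sliding with the tool under about 8 N of drag. I'll continue to the board and square it on the way.

```bash
python3 -m pendant '[[0,0,-0.02,0,-0.015,0,0.35],[0,0,-0.04,0,-0.03,0,0.35],[0,0,-0.06,0,-0.045,0,0.35],[0,0,-0.08,0,-0.06,0,0.35],[0,0,-0.1,0,-0.075,0,0.35]]'
python3 -m pendant '[[0,0,0,0,-0.02,0,0.35],[0,0,0,0,-0.04,0,0.35],[0,0,0,0,-0.06,0,0.35],[0,0,0,0,-0.08,0,0.35],[0,0,0,0,-0.098,0,0.35]]'
python3 - <<'E'
from h import *
crop(read_camera('side'),205,100,320,230,5,'pics/s9.png')
E
```

```text
time_s: 16.32
tool_pos: [0.562, 0.229, 0.0995]
ee_rot: [3.135, 0.007, -3.097]
force: [0.9, 8.6, 4.1]
grip_width: 0.0393
time_s: 16.95
tool_pos: [0.5622, 0.1306, 0.0994]
ee_rot: [3.135, 0.007, -3.097]
force: [0.7, 9.9, 4.8]
grip_width: 0.039
```

View pics/s9.png

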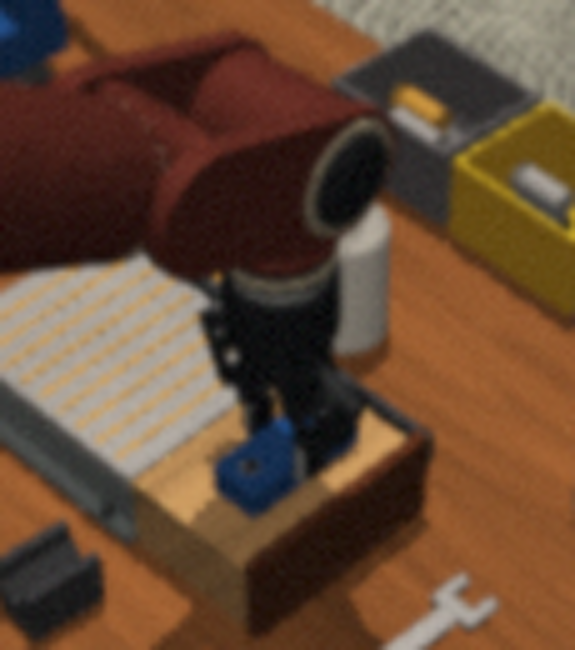

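The bar lies on the wood. I'll open only part way because the lip is near, then lift clear and look.

```bash
python3 -m pendant '[[0,0,0,0,0,0,0.6],[0,0,0,0,0,0,0.6],[0,0,0,0,0,0,0.6],[0,0,0,0,0,0.005,0.6],[0,0,0,0,0,0.02,0.6]]'
python3 -m pendant '[[0,0,0,0,0,0.05,0.6],[0,0,0,0,0,0.11,0.6],[0,0,0,0,0.05,0.13,0.6],[0,0,0,-0.04,0.09,0.13,0.6],[0,0,0,-0.08,0.14,0.13,0.6]]'
python3 -m pendant '[[0,0,0,-0.02,0.055,0,0.6],[0,0,0,-0.04,0.11,0,0.6],[0,0,0,-0.06,0.16,0,0.6],[0,0,0,-0.07,0.18,0,0.6],[0,0,0,-0.07,0.18,0,0.6]]'
python3 - <<'E'
from h import *
import pickle
t=read_camera('top');s=read_camera('side');pickle.dump((t,s),open('c1.pkl','wb'))
crop(t,150,100,425,280,2.9,'pics/t10.png');crop(s,185,120,400,330,2.8,'pics/s10.png')
for n,c in(('t',t),('s',s)):
    m=cv2.inRange(cv2.cvtColor(c['image'],cv2.COLOR_BGR2HSV),(100,120,60),(125,255,255))
    for k in cv2.findContours(m,cv2.RETR_EXTERNAL,cv2.CHAIN_APPROX_NONE)[0]:
        if 80<cv2.contourArea(k)<1500:
            r=cv2.minAreaRect(k);b=cv2.boxPoints(r);p=onz(c,b,.09)
            print(n,r,p[:,:2].mean(0).round(4),p[:,:2].round(4).tolist())
print(sense()['force'])
E
```

```text
time_s: 17.62
tool_pos: [0.5592, 0.1284, 0.1154]
ee_rot: [-3.141, -0.002, -3.096]
force: [-0.3, -0.6, 0.1]
grip_width: 0.0511
time_s: 18.25
tool_pos: [0.4805, 0.2683, 0.2478]
ee_rot: [3.141, 0.003, -3.098]
force: [-0.3, 1.2, -0.2]
grip_width: 0.0511
time_s: 18.88
tool_pos: [0.4104, 0.448, 0.2465]
ee_rot: [-3.142, 0.001, -3.094]
force: [-0.2, -1.0, 0.0]
grip_width: 0.0513
t ((113.2054443359375, 240.695556640625), (23.992673873901367, 32.78764343261719), 50.710594177246094) [0.3828 0.533 ] [[0.3797, 0.5932], [0.4409, 0.5207], [0.3855, 0.4729], [0.3252, 0.5452]]
t ((40.08968734741211, 227.07318115234375), (44.37334442138672, 4.623561382293701), 5.52754020690918) [0.4241 0.7548] [[0.4239, 0.822], [0.4377, 0.8219], [0.4242, 0.6874], [0.4105, 0.6878]]
t ((52.17863082885742, 187.5085906982422), (54.23024368286133, 27.648338317871094), 9.090276718139648) [0.5441 0.7275] [[0.5157, 0.8135], [0.6001, 0.8075], [0.5721, 0.6406], [0.4885, 0.6484]]
t ((250.11508178710938, 180.6471710205078), (31.18792724609375, 11.380553245544434), 87.51044464111328) [0.5609 0.1271] [[0.6083, 0.1463], [0.6096, 0.11
[... 1156 characters left out ...]
773 0.0508] [[0.7934, 0.0996], [0.9665, 0.1562], [0.9567, -0.0045], [0.7926, -0.0479]]
s ((135.11062622070312, 126.34071350097656), (26.246112823486328, 4.7976765632629395), 48.8140754699707) [0.4154 0.7211] [[0.4108, 0.7972], [0.4322, 0.8054], [0.4194, 0.6442], [0.3992, 0.6376]]
s ((198.30545043945312, 98.64480590820312), (23.68744468688965, 14.745197296142578), 64.65382385253906) [0.7087 0.696 ] [[0.7034, 0.775], [0.7737, 0.7739], [0.7113, 0.6159], [0.6462, 0.6193]]
s ((202.53102111816406, 89.02759552001953), (27.903282165527344, 7.972366809844971), 41.6335334777832) [0.7632 0.7419] [[0.7498, 0.82], [0.7949, 0.8431], [0.7751, 0.6616], [0.7328, 0.6428]]
[-0.06165705  0.53479342 -0.66458549]
```

View pics/t10.png

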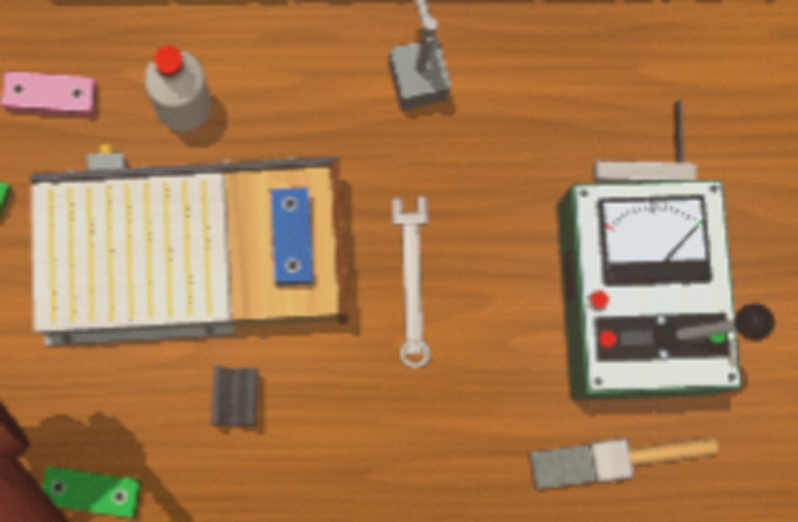

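View pics/s10.png

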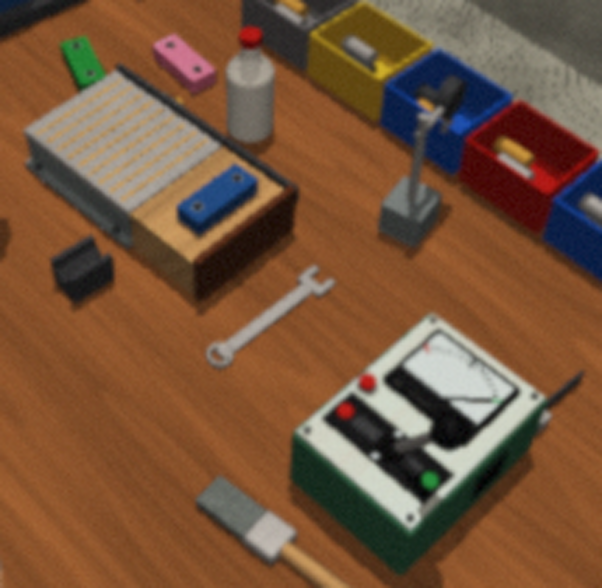

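Both views show the bar flat on the wood at about station (0.004, −0.115). It is square to the bed, and the lever is in release. Handing in.

```bash
python3 -c "
from plant import *
print(close_job())"
```

```text
the job is handed in; nothing more can be done
None
```

The job is handed in, and my last pictures show it in the required end state. The run took about 19 s, and `close_job` gave no verdict.

**What I did:**
- I pushed the lever from hold to centre off with shut fingers and waited about 7.5 s until the needle was on the zero mark.
- I then pushed it on into release. I gripped the blue bar lightly (25 N), slid it flat onto the wood while turning it square, and let go and withdrew.

**Last checks, from both cameras:**
- **Workpiece:** in the station's frame its centre is at about x +4 mm, y −115 mm, so about 50 mm clear of the chuck. It is flat and square to within about 0.05 rad. The top and side views agree within 4 mm.
- **Lever and needle:** the lever leans to the green dot and the needle is on the green mark.
- **Other tools:** they look unmoved by eye; I did not measure them again.
- **Robot:** the arm is clear, with under 1 N on the tool.

**What did not go as planned:**
- The first lever push put a brief upward force of about 13 N on the fingers.
- After gripping, the tool sat about 4 mm higher than I commanded, with about 5 N upward. The bar still appeared to slide flat.

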